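# Bridge the beam path with the right light sleeve

### The arm

A 6-joint arm with a two-finger parallel gripper is mounted at the origin on a cart in front of the work surface, level with it; the furniture and walls round the work are solid. World frame = base frame: x ahead of the robot, y to its left, z up, the work surface at z = 0. Lengths are in m, angles in rad, forces in N, time in s.
With the tool pointing down it reaches from about 0.375 to 0.9 m from the base axis. Payload 3.1 kg.
Tool frame: the origin (TCP) lies between the finger pads; the fingertips stand 14 mm ahead of it and the grasp point (between the pads) lies 5 mm behind it (tip_extent is the distance from the TCP to the fingertips, in m); z points along the fingers, y is the line along which they close (so a half turn about z gives the same grasp; the last joint's range is limited). The gripper opens to 87 mm and grips with 3 to 60 N. Pads are 19 mm wide; open, the fingers measure 117 mm over their backs; the gripper's body (75 mm by 190 mm) begins 51 mm behind the grasp point.
Start: joints at [1.054, 0.527, 1.433, -0, 1.181, -0.178], TCP at [0.208, 0.589, 0.237] pointing down, gripper open.
Joint ranges: [-3.08, 3.08], [-0.75, 2.2], [0.22, 2.44], [-1.43, 4.57], [0, 2.65], [-2.85, 2.85]. Speed limits (rad/s): [2.79, 2.79, 3.14, 3.14, 3.14, 3.14].

### API

Orientations are given as a unit quaternion [w, x, y, z].
In Python, from workcell import observe, read_camera, get_calibration, close_job, tip_extent gives the robot as it stands.
- The arm moves only by the shell command python3 -m crank 'ROWS' [FORCE]. ROWS is JSON, a list of rows, each a list of 5 numbers: the shift along the tool's x, y, z in mm, then the turn about the tool's z in degrees, then the opening, from 0 (shut) to 1 (fully open). A call has 1 to 12 rows; each row shifts and turns the commanded pose from where the row before left it, along the tool's axes as they then stand; what a row does not reach is not made up. A row lasts 1/12 s, in which the tool goes at most 41.7 mm and 7.16 degrees, less where a joint would pass 70% of its speed; a pose out of reach is approached as far as the arm can. A call with a gripper value outside its range is refused whole. The fingers move at their own pace and stop on an object; FORCE is the grip in N (left out, the last holds). Time passes only in rows, so rows that do not move let the fingers close. It gives the time, the measured TCP pose, the force, the opening and the grip force at its end, in the units of the state.
- observe(): the state, without advancing time (a new reading comes with each control period).
- read_camera(name): name is "scene" or "side" or "wrist"; returns the picture (400x640x3 uint8, red, green, blue); there is no depth.
- get_calibration(name): a dict with "camera_matrix" (3x3 intrinsics, pixels), "R" (3x3) and "t" (3): a world point X has camera coordinates R X + t. Camera axes: x right, y down, z forward; pixel columns grow to the right and rows downward; lengths in m; the calibration is good to about 2 mm. A picture is of the moment at which its call begins: read the wrist's pose just before it. get_calibration takes no time and is no camera call; for the wrist camera it gives the pose at the moment of the call.
- close_job(): hands the job in; it is judged then, once.
The state is a dict: "clock": time; "qpos": joint angles; "qd": joint speeds; "joint_efforts": joint torques, N m; "position": TCP position; "ee_rot": TCP orientation; "contact_force": force on the tool from outside, world axes, zero at the start; "ft_torque": the same for the moment, N m; "gripper_width": opening from 0.0 (shut) to 1.0 (fully open); "grasp_force": force on a finger pad.
Only numpy, scipy, OpenCV 4.12 (cv2) and the standard library are available. Lean on these libraries where they do the work, as an engineer would, in place of code of your own. Each camera call takes 0.05 s, during which the arm holds its last target. There are 200 camera calls.

### The job

On the little light bench, the gap between the lamp's rubber nose and the lens mount must be bridged light-tight: of the four aluminium sleeves in the wooden rack, pick the one whose length suits the gap, so that it goes in freely and can still be gripped, lay it in the bed in line with the beam, and swing the cam lever fully over so that the sleeve is held tight between nose and lens mount. Leave the other three sleeves in the rack and the rest of the table as it is, and let go of everything.

Things in the scene. Friction and masses are not known exactly. Their poses are not given: they have to be found in the camera images.
- bench: light bench, fixed: base 70 x 290 mm, origin on the table under its middle, y along the beam from lamp (right) to lens mount (left), z up. Level steel bed, top 22 mm above the table; beam 36 mm above the table over the bench's y axis. Guide rails 31.6 mm apart rise 8.5 mm above the bed. In the bed a sleeve can be held only across its width, above the rails: no finger room at its ends
- nose_face (a point): middle of the lamp nose's flat rubber face (30 x 24 mm, foot 2 mm above the bed), looking along the bench's +y; the edge above it slopes back as a lead-in, top 58 mm above the table. One end of the sleeve bears on it. The lever moves it 9 mm towards the lens mount; it is sprung: 2 N at first and 1 N more per mm pushed back, 9 mm at most
- lamp_nose: the sprung aluminium nose of the black lamp head, with the rubber face; its origin is no useful point
- mount_face (a point): middle of the lens mount's flat aluminium face (34 x 26 mm), looking along the bench's -y, with a like lead-in above. nose_face to mount_face along the beam, lever back, is the free gap, different in each run (40.5 to 67 mm). A sleeve at least 1 mm shorter than the gap goes in; one more than 8.5 mm shorter stays loose with the lever over
- lens_mount: black lens mount with a brass thumb screw on the far side, 53 mm wide without it, 51 mm over its length, screwed to the bed at a different place along it in each run; top 60 mm above the table; origin on the middle line at the height of the bed's top, 17 mm behind its aluminium face
- cam_lever (a joint): cam lever on the bench's right end, hinge across the bench: 0 = leaning back 45 degrees from upright, away from the lens mount (lamp drawn back); 1.48 rad = fully over, leaning 40 degrees towards the lens mount (lamp 9 mm forward in even proportion). Friction keeps it where it is left; takes 2 to 4 N at the grip
- lever_grip (a point): middle of the lever's black handle, 62 mm from the hinge axis; the handle is 14 mm wide (across the bench), 16 mm thick and 42 mm long (41 to 81 mm from the hinge)
- lever_hinge (a point): point on the lever's hinge axis, on the bench's middle line, 40 mm above the table; the axis runs along the bench's x. The aluminium cheeks round it are 40 mm wide over all and reach 54 mm above the table
- rack: wooden rack, fixed: board 66 x 166 mm, 5 mm thick, five upright pegs (22 x 5.5 mm, 18.5 mm above the board, 38 mm apart) between the sleeves; origin on the table under its middle, y along the row of places (y = -57, -19, 19, 57 mm). With 10 mm and a peg between them, sleeves can be taken here only by their ends, fingers closing along their length; the table behind it (+x) is free
- sleeve_a: square aluminium sleeve (tube), 38 mm long, 28 x 28 mm across, 16 mm square bore right through, 6 mm walls, about 55 g; origin at its very centre, x along its length. At the start it lies level in one of the rack's four places, x along the rack's x
- sleeve_b: square aluminium sleeve (tube), 45 mm long, 28 x 28 mm across, 16 mm square bore right through, 6 mm walls, about 65 g; origin at its very centre, x along its length. At the start it lies level in one of the rack's four places, x along the rack's x
- sleeve_c: square aluminium sleeve (tube), 52 mm long, 28 x 28 mm across, 16 mm square bore right through, 6 mm walls, about 75 g; origin at its very centre, x along its length. At the start it lies level in one of the rack's four places, x along the rack's x
- sleeve_d: square aluminium sleeve (tube), 59 mm long, 28 x 28 mm across, 16 mm square bore right through, 6 mm walls, about 86 g; origin at its very centre, x along its length. At the start it lies level in one of the rack's four places, x along the rack's x
- lens_glass: hand lens with a black handle, 148 mm long, lying back right; loose; leave it alone
- torch: black torch with a blue ring, 104 mm long, 32 mm thick, right of the rack; loose; leave it alone
- tape: roll of yellow tape, 52 mm across, 28 mm high, in front of the bench; loose; leave it alone
- carton: slim white carton 173 x 29 x 26 mm, right of the torch; loose; leave it alone
- battery_box: small black box 62 x 42 x 30 mm, left of the bench; loose; leave it alone
- pencil_red: red pencil 171 mm long, front left; loose; leave it alone
There are look-alikes about, which are no part of the job. What is shaped like the sleeve_c but pink is not meant.

How it is judged:
At the end, for the whole second after the job is handed in: the cam lever stands within 0.1 rad of fully over; one sleeve lies in the bed (centre within 5 mm of the middle line and within 3 mm of the beam height, in line within 5 degrees), at rest and pressed by both the lamp nose and the lens mount with more than 1 N; the other three sleeves lie in the rack (value of joint cam_lever above 1.38 rad and ((x of sleeve_a in the frame of bench between -0.005 and 0.005 m and z of sleeve_a in the frame of bench between 0.033 and 0.039 m and angle between the x axis of sleeve_a and the y axis of bench, either way round below 0.09 rad and contact force between sleeve_a and lamp_nose above 1 N and contact force between sleeve_a and lens_mount above 1 N and linear speed of sleeve_a below 0.02 m/s and (x of sleeve_b in the frame of rack between -0.035 and 0.035 m and y of sleeve_b in the frame of rack between -0.085 and 0.085 m and z of sleeve_b in the frame of rack between 0.014 and 0.025 m) and (x of sleeve_c in the frame of rack between -0.035 and 0.035 m and y of sleeve_c in the frame of rack between -0.085 and 0.085 m and z of sleeve_c in the frame of rack between 0.014 and 0.025 m) and (x of sleeve_d in the frame of rack between -0.035 and 0.035 m and y of sleeve_d in the frame of rack between -0.085 and 0.085 m and z of sleeve_d in the frame of rack between 0.014 and 0.025 m)) or (x of sleeve_b in the frame of bench between -0.005 and 0.005 m and z of sleeve_b in the frame of bench between 0.033 and 0.039 m and angle between the x axis of sleeve_b and the y axis of bench, either way round below 0.09 rad and contact force between sleeve_b and lamp_nose above 1 N and contact force between sleeve_b and lens_mount above 1 N and linear speed of sleeve_b below 0.02 m/s and (x of sleeve_a in the frame of rack between -0.035 and 0.035 m and y of sleeve_a in the frame of rack between -0.085 and 0.085 m and z of sleeve_a in the frame of rack between 0.014 and 0.025 m) and (x of sleeve_c in the frame of rack between -0.035 and 0.035 m and y of sleeve_c in the frame of rack between -0.085 and 0.085 m and z of sleeve_c in the frame of rack between 0.014 and 0.025 m) and (x of sleeve_d in the frame of rack between -0.035 and 0.035 m and y of sleeve_d in the frame of rack between -0.085 and 0.085 m and z of sleeve_d in the frame of rack between 0.014 and 0.025 m)) or (x of sleeve_c in the frame of bench between -0.005 and 0.005 m and z of sleeve_c in the frame of bench between 0.033 and 0.039 m and angle between the x axis of sleeve_c and the y axis of bench, either way round below 0.09 rad and contact force between sleeve_c and lamp_nose above 1 N and contact force between sleeve_c and lens_mount above 1 N and linear speed of sleeve_c below 0.02 m/s and (x of sleeve_a in the frame of rack between -0.035 and 0.035 m and y of sleeve_a in the frame of rack between -0.085 and 0.085 m and z of sleeve_a in the frame of rack between 0.014 and 0.025 m) and (x of sleeve_b in the frame of rack between -0.035 and 0.035 m and y of sleeve_b in the frame of rack between -0.085 and 0.085 m and z of sleeve_b in the frame of rack between 0.014 and 0.025 m) and (x of sleeve_d in the frame of rack between -0.035 and 0.035 m and y of sleeve_d in the frame of rack between -0.085 and 0.085 m and z of sleeve_d in the frame of rack between 0.014 and 0.025 m)) or (x of sleeve_d in the frame of bench between -0.005 and 0.005 m and z of sleeve_d in the frame of bench between 0.033 and 0.039 m and angle between the x axis of sleeve_d and the y axis of bench, either way round below 0.09 rad and contact force between sleeve_d and lamp_nose above 1 N and contact force between sleeve_d and lens_mount above 1 N and linear speed of sleeve_d below 0.02 m/s and (x of sleeve_a in the frame of rack between -0.035 and 0.035 m and y of sleeve_a in the frame of rack between -0.085 and 0.085 m and z of sleeve_a in the frame of rack between 0.014 and 0.025 m) and (x of sleeve_b in the frame of rack between -0.035 and 0.035 m and y of sleeve_b in the frame of rack between -0.085 and 0.085 m and z of sleeve_b in the frame of rack between 0.014 and 0.025 m) and (x of sleeve_c in the frame of rack between -0.035 and 0.035 m and y of sleeve_c in the frame of rack between -0.085 and 0.085 m and z of sleeve_c in the frame of rack between 0.014 and 0.025 m)))); the robot touches nothing.
It fails at once if one of the six other loose things on the table was moved more than 30 mm (distance of any of lens_glass, torch, tape, carton, battery_box, pencil_red from where it was at the start of the episode above 0.03 m).
It also fails if it takes over 72 s, if anything falls off the work surface, if the arm or the gripper's body presses on something with over 40 N, if the wrist force passes 120 N, or if a joint passes its speed limit or range.

## Working session

There is one attempt and no reset: what is moved stays moved. The work goes in short steps, Python scripts to look and compute and a shell command to move; the robot and the scene stay as the last step left them, time stands still between calls to the robot, and variables do not carry over. Pictures are saved under pics/ and viewed, at most 10 in all, crops included, and the job is handed in when it is done.

```bash
mkdir -p pics; ls; python3 - <<'E'
from workcell import *
import cv2,numpy as np
print(observe()); print(tip_extent if not callable(tip_extent) else tip_extent())
ims=[]
for n in("scene","side"):
    im=read_camera(n); cv2.imwrite(f"pics/{n}0.png",im[:,:,::-1]); c=get_calibration(n); print(n,c)
E
```

```text
pics
{'clock': 0.0, 'qpos': array([ 1.05344421e+00,  5.28420816e-01,  1.43386514e+00, -1.05100560e-05,
        1.18141093e+00, -1.78507545e-01]), 'qd': array([-0.0004944 ,  0.00092337, -0.00149769, -0.00047477,  0.00128393,
       -0.00092733]), 'joint_efforts': array([-4.79412174e-04, -4.40037131e+01, -1.76589310e+01,  6.31160033e-02,
        5.82033035e-02, -1.55275807e-04]), 'position': array([0.20738266, 0.58886273, 0.23561129]), 'ee_rot': array([-3.54152725e-04,  1.68610872e-01,  9.85682133e-01, -9.90729567e-04]), 'contact_force': array([-0.3427416 ,  0.46364399,  0.73817936]), 'ft_torque': array([-0.03629155,  0.03078811, -0.01108834]), 'grasp_force': 0.0, 'gripper_width': 1.0012054213947648}
0.014
scene {'camera_matrix': array([[467.27972688,   0.        , 315.93507662],
       [  0.        , 467.27972688, 195.47963576],
       [  0.        ,   0.        ,   1.        ]]), 'R': array([[-0.77351158, -0.63357592,  0.01616753],
       [-0.41164142,  0.48283564, -0.7729302 ],
       [ 0.4819037 , -0.60452568, -0.63428505]]), 't': array([0.34356768, 0.31156595, 1.47100018])}
side {'camera_matrix': array([[509.25687799,   0.        , 318.45091074],
       [  0.        , 509.25687799, 204.79532684],
       [  0.        ,   0.        ,   1.        ]]), 'R': array([[ 0.97816544, -0.20782475,  0.00111931],
       [-0.1301733 , -0.61686524, -0.77622947],
       [ 0.16201016,  0.75913513, -0.63044949]]), 't': array([-0.50600018,  0.0796981 ,  1.51061665])}
```

View pics/scene0.png

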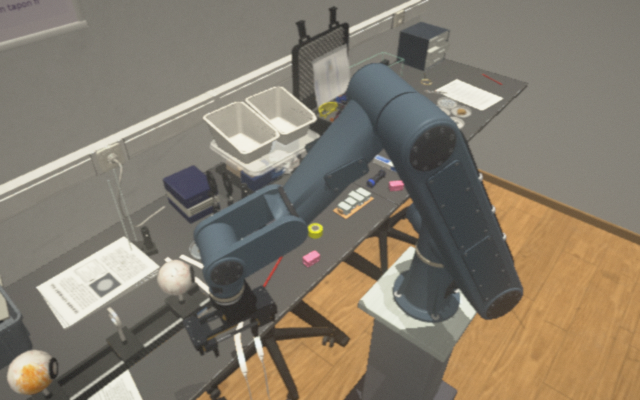

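View pics/side0.png

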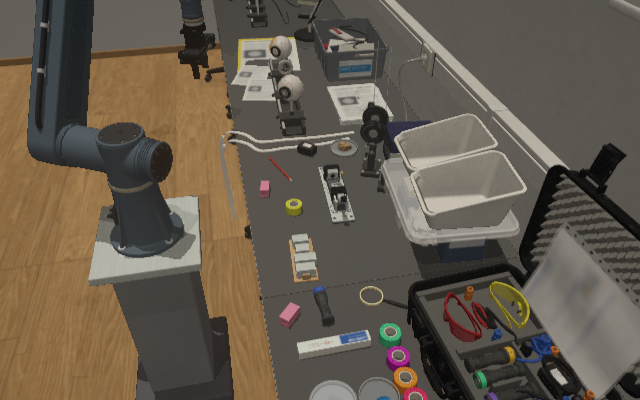

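The side view shows the bench at about (337,193) and the rack with four grey sleeves at about (303,257). The pink look-alikes are at (265,188) and (290,314), both off the rack. I'll locate these roughly, then look with the wrist camera.

```bash
cat > h.py <<'E'
from workcell import *
import numpy as np, cv2
def ray(c,uv,z):
    K,R,t=c["camera_matrix"],np.array(c["R"]),np.array(c["t"])
    uv=np.atleast_2d(np.float64(uv)); d=np.c_[uv,np.ones(len(uv))]@np.linalg.inv(K).T@R
    o=-R.T@t; return o+d*((z-o[2])/d[:,2])[:,None]
def proj(c,X): 
    p=(np.atleast_2d(X)@np.array(c["R"]).T+c["t"])@c["camera_matrix"].T; return p[:,:2]/p[:,2:]
def tool():
    s=observe(); w,x,y,z=s["ee_rot"]
    from scipy.spatial.transform import Rotation as Ro
    return s["position"],Ro.from_quat([x,y,z,w]).as_matrix()
def delta(target,yaw_y=None):
    """rows in tool mm for a world target; yaw_y = world angle wanted of tool y"""
    p,R=tool(); print("tool mm",np.round(R.T@(np.array(target)-p)*1000,1))
    a=np.arctan2(R[1,1],R[0,1])
    if yaw_y is not None:
        d=(yaw_y-a+np.pi/2)%np.pi-np.pi/2; print("turn about tool z deg",round(-np.degrees(d),2))
    print("tool y angle",np.degrees(a),"pos",p, "tilt",R[:,2])
E
python3 - <<'E'
from h import *
c=get_calibration("side")
for n,uv,z in [("rack corners",[(291,236),(309,234),(296,280),(317,278)],.005),("bench",[(320,168),(340,166),(331,222),(354,218)],.02)]:
    print(n,ray(c,uv,z).round(3).tolist())
w=get_calibration("wrist");p,R=tool();print(w["camera_matrix"],R.T@( -w["R"].T@w["t"]-p),(w["R"]@R))
delta([.56,-.0,.33],np.pi/2)
E
```

```text
rack corners [[0.411, -0.112, 0.005], [0.465, -0.114, 0.005], [0.396, -0.285, 0.005], [0.452, -0.29, 0.005]]
bench [[0.563, 0.188, 0.02], [0.632, 0.186, 0.02], [0.536, -0.092, 0.02], [0.608, -0.088, 0.02]]
[[275.64474267   0.         320.01048715]
 [  0.         275.64474267 197.89662936]
 [  0.           0.           1.        ]] [ 7.87524337e-02  1.48441536e-04 -1.48502945e-01] [[-9.27278548e-04  9.99999359e-01 -6.49224574e-04]
 [-9.59319794e-01 -1.07284620e-03 -2.82319644e-01]
 [-2.82320159e-01  3.61025036e-04  9.59320175e-01]]
tool mm [-528.3 -438.4  -93.6]
turn about tool z deg -19.41
tool y angle 70.58843819036969 pos [0.20737376 0.58891831 0.23568834] tilt [-9.41326072e-04 -1.69294621e-03 -9.99998124e-01]
```

```bash
python3 -m crank '[[-12,-14,-2,0,1],[-24,-27,-2,0,1],[-24,-27,-2,0,1],[-24,-27,-2,0,1],[-24,-27,-2,0,1],[-24,-27,-2,0,1],[-24,-27,-2,0,1],[-24,-27,-2,0,1],[-24,-27,-2,0,1],[-24,-27,-2,0,1],[-24,-27,-2,0,1],[-24,-27,-2,0,1]]' && python3 -m crank '[[-24,-28,-4,0,1],[-24,-28,-4,0,1],[-24,-28,-4,0,1],[-24,-28,-4,0,1],[-24,-28,-4,0,1],[-24,-28,-4,0,1],[-12,-14,-2,0,1],[0,0,0,-4.8,1],[0,0,0,-4.8,1],[0,0,0,-4.8,1],[0,0,0,-5,1],[0,0,0,0,1]]'
python3 - <<'E'
from h import *
delta([.45,-.02,.28],np.pi/2)
w=get_calibration("wrist");im=read_camera("wrist"); cv2.imwrite("pics/w1.png",im[:,:,::-1]); np.savez("w1.npz",im=im,**w)
E
```

```text
clock: 1.1
position: [0.3647, 0.2027, 0.2605]
ee_rot: [-0.0, 0.168, 0.986, -0.0]
contact_force: [0.1, 0.5, -0.5]
gripper_width: 1.0
grasp_force: 0.0
clock: 2.1
position: [0.451, -0.0192, 0.2862]
ee_rot: [-0.0, -0.0, 1.0, 0.0]
contact_force: [-0.3, 0.1, -0.4]
gripper_width: 1.002
grasp_force: 0.0
tool mm [ 1.  -0.8  6.2]
turn about tool z deg 0.05
tool y angle 90.05273216964103 pos [ 0.45095853 -0.01917358  0.28622496] tilt [-8.87125736e-04  2.18312813e-04 -9.99999583e-01]
```

View pics/w1.png

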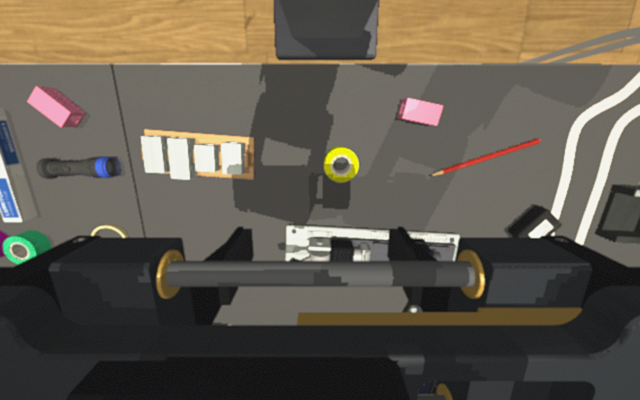

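The wrist view shows the rack at (197,155) with sleeves at (152,155), (179,158), (205,157) and (232,157). The pink look-alikes at (55,106) and (421,112) are off the rack and not meant. The gripper hides the bench, so I'm moving forward.

```bash
python3 -m crank '[[-15,8,0,0,1],[-30,12,5,0,1],[-30,12,5,0,1],[-30,12,5,0,1],[-30,12,5,0,1],[-20,10,5,0,1],[-12,4,5,0,1],[0,0,0,0,1],[0,0,0,0,1]]'
python3 - <<'E'
from h import *
delta([.62,.05,.26],np.pi/2)
w=get_calibration("wrist");im=read_camera("wrist"); np.savez("w2.npz",im=im,**w)
cv2.imwrite("pics/w2.png",cv2.resize(im[60:300,160:480,::-1],None,fx=2.5,fy=2.5,interpolation=cv2.INTER_CUBIC))
E
```

```text
clock: 2.9
position: [0.6177, 0.0512, 0.2556]
ee_rot: [-0.001, 0.0, 1.0, -0.0]
contact_force: [-0.5, -0.2, 0.1]
gripper_width: 0.997
grasp_force: 0.0
tool mm [-2.3 -1.2 -4.4]
turn about tool z deg -0.04
tool y angle 89.96060124066513 pos [0.61770054 0.05117285 0.25556752] tilt [-2.51572983e-03 -4.98989399e-05 -9.99996834e-01]
```

View pics/w2.png

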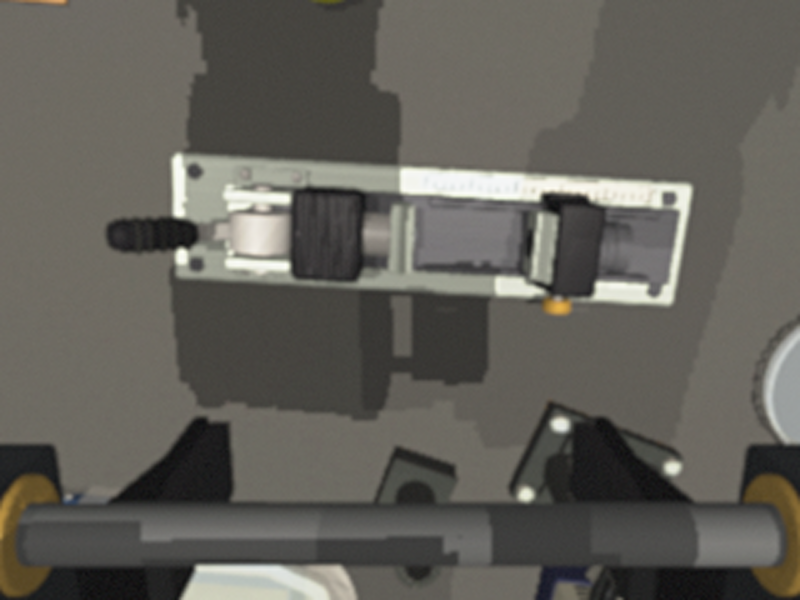

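The bench has plate corners at crop (177,155), (692,185), (672,303) and (178,277). The lever handle is at (150,235), the nose pad at about (402,240) and the lens mount pad at about (542,245). I need a closer look at the gap from over its middle.

```bash
python3 -m crank '[[4,6,14,0,1],[6,8,18,0,1],[6,8,18,0,1],[6,8,18,0,1],[4,6,12,0,1],[0,1,4,0,1],[0,0,0,0,1],[0,0,0,0,1]]'
python3 - <<'E'
from h import *
delta([.59,.088,.17],np.pi/2)
w=get_calibration("wrist");im=read_camera("wrist"); np.savez("w3.npz",im=im,**w)
print(proj(w,[[.585,.088,.048]]))
cv2.imwrite("pics/w3.png",cv2.resize(im[110:260,220:420,::-1],None,fx=4,fy=4,interpolation=cv2.INTER_CUBIC))
E
```

```text
clock: 3.62
position: [0.5927, 0.0873, 0.1736]
ee_rot: [0.001, 0.0, 1.0, -0.0]
contact_force: [0.2, -0.9, 0.9]
gripper_width: 1.004
grasp_force: 0.0
tool mm [2.7 0.7 3.6]
turn about tool z deg -0.05
tool y angle 89.95248426597226 pos [0.59271258 0.08732663 0.17355666] tilt [ 1.59656253e-03 -3.43116611e-04 -9.99998667e-01]
[[320.0955652  188.57918008]]
```

View pics/w3.png

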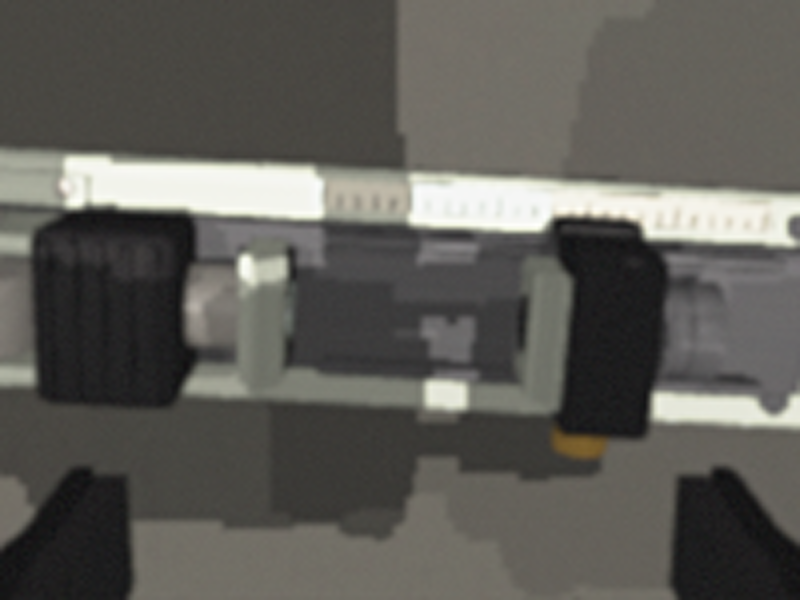

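The close view shows the nose pad at crop x 238–288 with its face sliver to about 295. The mount pad spans x 525–572 with a dark face sliver at 517–525. I'll take intensity profiles along the beam and cast the rays.

```bash
python3 - <<'E'
from h import *
w=dict(np.load("w3.npz")); im=w["im"]; g=cv2.cvtColor(im,cv2.COLOR_RGB2GRAY).astype(int)
for r in (184,188,192,196): print(r,"nose",g[r,276:300].tolist(),"mount",g[r,344:366].tolist())
for r in (190,):
  for n,u in (("nosecrease",291.5),("nosefoot",294),("mountcrease",351.2),("mountfoot",349)):
    print(n,[ray(w,(u,r),z).round(4).tolist()[0] for z in(.023,.0485)])
# bench plate from w2
w=dict(np.load("w2.npz"));im=w["im"]
C=np.array([(177,155),(692,185),(672,303),(178,277)])/2.5+[160,60]
for z in (0,.005,.008,.012): 
    P=ray(w,C,z); print(z,P[:,:2].round(4).tolist(),[round(np.linalg.norm(P[i]-P[(i+1)%4]),4) for i in range(4)],P.mean(0).round(4))
g2=im[115:185,225:445]
E
```

```text
184 nose [120, 119, 120, 126, 138, 136, 126, 118, 114, 111, 111, 112, 112, 110, 104, 93, 88, 76, 65, 58, 58, 60, 57, 61] mount [69, 69, 69, 68, 70, 66, 58, 60, 85, 110, 119, 116, 113, 114, 112, 113, 117, 118, 95, 49, 24, 30]
188 nose [117, 118, 118, 120, 124, 125, 123, 117, 112, 111, 111, 112, 113, 110, 106, 110, 103, 78, 61, 57, 59, 59, 59, 60] mount [60, 58, 59, 60, 59, 48, 35, 52, 92, 116, 119, 112, 113, 113, 112, 113, 115, 101, 72, 36, 23, 29]
192 nose [109, 108, 109, 118, 125, 126, 122, 115, 113, 111, 111, 112, 113, 109, 101, 96, 92, 72, 60, 59, 60, 60, 60, 59] mount [59, 59, 60, 60, 59, 45, 32, 67, 104, 120, 118, 114, 113, 111, 111, 114, 117, 97, 52, 26, 29, 30]
196 nose [86, 87, 91, 112, 126, 127, 121, 115, 112, 111, 111, 112, 111, 111, 97, 64, 38, 47, 58, 61, 58, 58, 59, 60] mount [59, 59, 60, 61, 64, 55, 50, 81, 110, 120, 114, 113, 112, 111, 112, 114, 107, 81, 39, 24, 26, 28]
nosecrease [[0.5931, 0.0559, 0.023], [0.5863, 0.0587, 0.0485]]
nosefoot [[0.5931, 0.0587, 0.023], [0.5863, 0.0612, 0.0485]]
mountcrease [[0.5932, 0.1229, 0.023], [0.5864, 0.1199, 0.0485]]
mountfoot [[0.5932, 0.1204, 0.023], [0.5864, 0.1177, 0.0485]]
0 [[0.5454, -0.0742], [0.5624, 0.2191], [0.6316, 0.2152], [0.6152, -0.08]] [np.float64(0.2938), np.float64(0.0693), np.float64(0.2957), np.float64(0.0701)] [0.5886 0.07   0.    ]
0.005 [[0.5453, -0.0726], [0.5621, 0.217], [0.6304, 0.2131], [0.6143, -0.0784]] [np.float64(0.2901), np.float64(0.0684), np.float64(0.292), np.float64(0.0692)] [0.588  0.0698 0.005 ]
0.008 [[0.5452, -0.0717], [0.562, 0.2158], [0.6297, 0.2119], [0.6137, -0.0774]] [np.float64(0.288), np.float64(0.0679), np.float64(0.2898), np.float64(0.0687)] [0.5877 0.0696 0.008 ]
0.012 [[0.5452, -0.0704], [0.5617, 0.2141], [0.6288, 0.2103], [0.613, -0.0761]] [np.float64(0.2851), np.float64(0.0672), np.float64(0.2869), np.float64(0.068)] [0.5872 0.0695 0.012 ]
```

```bash
cat > e.py <<'E'
from h import *
import sys
w=get_calibration("wrist");im=read_camera("wrist"); np.savez(sys.argv[1],im=im,**w)
g=cv2.cvtColor(im,cv2.COLOR_RGB2GRAY).astype(int); print("cam",(-w["R"].T@w["t"]).round(4))
for r in (186,190,194):
    u=int(proj(w,[[.587,float(sys.argv[2]),.045]])[0,0]); a=g[r,u-10:u+12]; print(r,u-10,a.tolist())
    print([ray(w,(u+k,r),.036)[0,:2].round(4).tolist() for k in(-3,0,3)])
E
python3 -m crank '[[0,-6,0,0,1],[0,-14,0,0,1],[0,-9,0,0,1],[0,0,0,0,1],[0,0,0,0,1]]' >/dev/null; python3 e.py w4.npz .0587
python3 -m crank '[[0,10,0,0,1],[0,20,0,0,1],[0,20,0,0,1],[0,11,0,0,1],[0,0,0,0,1],[0,0,0,0,1]]' >/dev/null; python3 e.py w5.npz .120
```

```text
cam [0.5138 0.0583 0.3213]
186 310 [126, 135, 146, 138, 126, 123, 123, 123, 122, 116, 107, 89, 65, 57, 58, 60, 57, 60, 58, 58, 59, 59]
[[0.5847, 0.055], [0.5847, 0.0582], [0.5848, 0.0614]]
190 310 [124, 124, 122, 116, 110, 108, 107, 110, 109, 107, 99, 80, 61, 56, 61, 74, 86, 89, 89, 87, 87, 88]
[[0.5891, 0.055], [0.5892, 0.0582], [0.5892, 0.0614]]
194 310 [125, 123, 118, 113, 109, 109, 109, 108, 110, 102, 82, 61, 56, 58, 66, 90, 107, 110, 111, 110, 107, 104]
[[0.5936, 0.055], [0.5936, 0.0582], [0.5936, 0.0614]]
cam [0.5135 0.1213 0.321 ]
186 308 [61, 63, 59, 61, 61, 62, 62, 61, 61, 61, 57, 79, 131, 156, 148, 141, 138, 138, 143, 144, 117, 60]
[[0.5842, 0.116], [0.5842, 0.1192], [0.5841, 0.1224]]
190 308 [60, 60, 59, 62, 60, 59, 59, 59, 61, 58, 57, 79, 109, 120, 115, 115, 115, 115, 119, 110, 81, 43]
[[0.5886, 0.116], [0.5886, 0.1192], [0.5885, 0.1224]]
194 308 [59, 62, 62, 61, 61, 63, 60, 61, 61, 58, 61, 88, 114, 120, 115, 115, 112, 115, 118, 103, 66, 32]
[[0.593, 0.116], [0.593, 0.1192], [0.593, 0.1224]]
```

The gap measures 61.3 mm in both measurements, so sleeve_d (59 mm, 2.3 mm slack) fits. sleeve_c would stay loose, being more than 8.5 mm shorter. Now to the rack.

```bash
python3 -m crank '[[6,-15,-2,0,1],[13,-32,-2,0,1],[13,-32,0,0,1],[13,-32,0,0,1],[13,-32,0,0,1],[13,-32,0,0,1],[13,-32,0,0,1],[13,-32,0,0,1],[13,-32,0,0,1],[8,-25,2,0,1],[4,-12,0,0,1],[0,0,0,0,1]]' && python3 -m crank '[[0,0,0,0,1],[0,0,0,0,1]]' >/dev/null
python3 - <<'E'
from h import *
delta([.47,-.19,.17],np.pi/2)
w=get_calibration("wrist");im=read_camera("wrist"); np.savez("w6.npz",im=im,**w)
u,v=proj(w,[[.43,-.2,.03]])[0].astype(int);x0=max(u-110,0);y0=max(v-80,0);print(x0,y0)
cv2.imwrite("pics/w6.png",cv2.resize(im[y0:y0+160,x0:x0+220,::-1],None,fx=3.5,fy=3.5,interpolation=cv2.INTER_CUBIC))
E
```

```text
clock: 5.68
position: [0.4697, -0.1912, 0.1747]
ee_rot: [0.0, 0.003, 1.0, -0.0]
contact_force: [-0.2, 0.3, -0.9]
gripper_width: 1.002
grasp_force: 0.0
tool mm [ 0.3 -2.9  4.5]
turn about tool z deg 0.01
tool y angle 90.00897817802964 pos [ 0.47030745 -0.18705938  0.17453785] tilt [-2.71426313e-04  8.11739847e-04 -9.99999634e-01]
197 74
```

View pics/w6.png

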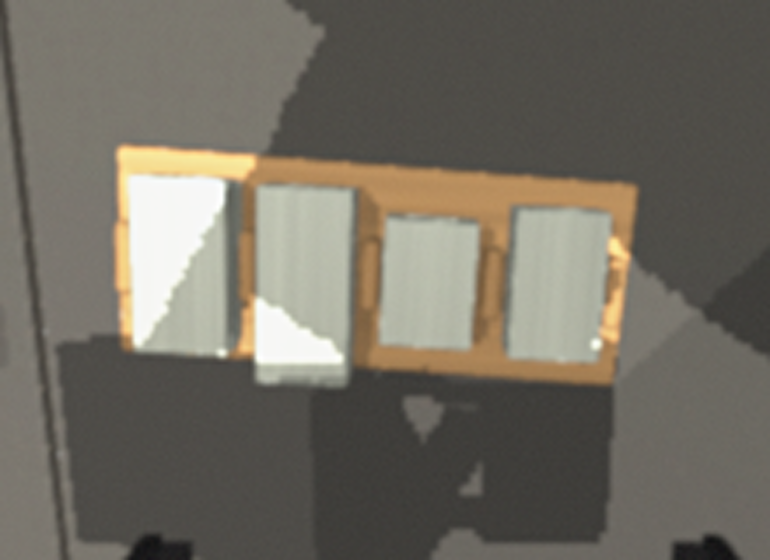

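Rack candidates, by crop pixel:
- (180,265): about 52 mm, sleeve_c.
- (303,285): the longest, rows 187–385, sleeve_d.
- (430,282): 38 mm, sleeve_a.
- (560,283): 45 mm, sleeve_b.

This enlarged crop confirms the second from the left as sleeve_d. Now its exact pose.

```bash
python3 - <<'E'
from h import *
w=dict(np.load("w6.npz"));im=w["im"]
hsv=cv2.cvtColor(im,cv2.COLOR_RGB2HSV)
m=((hsv[...,1]<45)&(hsv[...,2]>105)).astype(np.uint8); m[:74]=0;m[190:]=0;m[:,:225]=0;m[:,380:]=0
cs,_=cv2.findContours(m,cv2.RETR_EXTERNAL,cv2.CHAIN_APPROX_NONE)
for c in cs:
    if cv2.contourArea(c)<300: continue
    # pixel-centre contour: grow 0.5px
    P=ray(w,c[:,0,:],.033)[:,:2].astype(np.float32)
    (cx,cy),(a,b),t=cv2.minAreaRect(P*1000); print("c mm",round(cx,1),round(cy,1),"size",round(a+1,1),round(b+1,1),"ang",round(t,1),cv2.boundingRect(c))
# rack board edge: left-right
C=np.array([(118,147),(637,185),(612,384),(122,350)])/3.5+[197,74]
P=ray(w,C,.005);print(P.round(4).tolist(),[round(np.linalg.norm(P[i]-P[(i+1)%4]),4) for i in range(4)],P.mean(0))
E
```

```text
c mm 429.9 -186.9 size 29.1 39.7 ang 89.1 (306, 136, 28, 38)
c mm 430.4 -149.1 size 30.7 46.3 ang 87.4 (341, 133, 31, 44)
c mm 431.1 -224.8 size 30.9 60.7 ang 86.9 (269, 127, 30, 58)
c mm 425.2 -260.0 size 33.6 54.7 ang 86.7 (233, 124, 33, 53)
c mm 398.7 -251.5 size 63.2 98.9 ang 84.4 (225, 74, 65, 96)
[[0.3908, -0.2849, 0.005], [0.4026, -0.1202, 0.005], [0.4679, -0.1248, 0.005], [0.456, -0.2896, 0.005]] [np.float64(0.1651), np.float64(0.0654), np.float64(0.1652), np.float64(0.0654)] [ 0.42929626 -0.20489475  0.005     ]
```

```bash
python3 -m crank '[[20,-19,0,0,1],[19,-18,0,0,1],[0,0,0,6,1],[0,0,0,7,1],[0,0,0,7,1],[0,0,0,7,1],[0,0,0,7,1],[0,0,0,7,1],[0,0,0,7,1],[0,0,0,7,1],[0,0,0,7,1],[0,0,0,7,1]]'>/dev/null; python3 -m crank '[[0,0,8,7,1],[0,0,12,7,1],[0,0,20,7,1],[0,0,20,4,1],[0,0,8,0,1],[0,0,0,0,1],[0,0,0,0,1]]'
python3 - <<'E'
from h import *
delta([.431,-.2245,.025],np.radians(-3.8))
c=get_calibration("side"); print("gadget base",ray(c,[(365,175),(378,175),(372,150)],0).round(3).tolist())
for z in(.1,.2,.3): print(z,ray(c,[(375,103),(373,140),(450,250)],z).round(3).tolist())
w=dict(np.load("w2.npz"));C=np.array([(415,450),(555,405),(680,455),(800,390)])/2.5+[160,60]
for z in(0,.05,.1): print(z,ray(w,C,z).round(3).tolist())
E
```

```text
clock: 7.48
position: [0.4316, -0.2242, 0.1065]
ee_rot: [-0.0, 0.73, 0.683, -0.0]
contact_force: [0.8, 0.5, 0.3]
gripper_width: 1.0
grasp_force: 0.0
tool mm [-0.3 -0.5 81.5]
turn about tool z deg -0.03
tool y angle -3.8313355516289627 pos [ 0.4315589  -0.22423807  0.10652749] tilt [-5.94529454e-04  5.70631316e-04 -9.99999660e-01]
gadget base [[0.71, 0.144, 0.0], [0.753, 0.135, 0.0], [0.778, 0.289, 0.0]]
0.1 [[0.832, 0.452, 0.1], [0.748, 0.2, 0.1], [0.788, -0.351, 0.1]]
0.2 [[0.769, 0.271, 0.2], [0.695, 0.047, 0.2], [0.73, -0.444, 0.2]]
0.3 [[0.707, 0.09, 0.3], [0.642, -0.106, 0.3], [0.673, -0.537, 0.3]]
0 [[0.728, 0.061, 0.0], [0.697, 0.149, 0.0], [0.731, 0.231, 0.0], [0.687, 0.301, 0.0]]
0.05 [[0.704, 0.06, 0.05], [0.677, 0.137, 0.05], [0.708, 0.209, 0.05], [0.669, 0.27, 0.05]]
0.1 [[0.681, 0.059, 0.1], [0.658, 0.125, 0.1], [0.684, 0.187, 0.1], [0.651, 0.239, 0.1]]
```

```bash
python3 -m crank '[[0,0,10,0,1],[0,0,20,0,1],[0,0,20,0,1],[0,0,15,0,1],[0,0,10,0,1],[0,0,6,0,1],[0,0,0,0,1],[0,0,0,0,1]]' && python3 -m crank '[[0,0,0,0,0.6],[0,0,0,0,0.6],[0,0,0,0,0.6],[0,0,0,0,0.6],[0,0,0,0,0.6],[0,0,0,0,0.6],[0,0,0,0,0.6]]' 20
python3 - <<'E'
from h import *
im=cv2.imread("pics/side0.png"); cv2.imwrite("pics/gad.png",cv2.resize(im[85:235,320:440],None,fx=4,fy=4,interpolation=cv2.INTER_CUBIC))
c=get_calibration("side")
for p in([.684,.05,.1],[.684,.13,.1],[.684,.05,.12],[.684,.13,.12],[.684,.13,.2],[.684,.05,.2]): print(p,((proj(c,[p])-[320,85])*4).round())
E
```

```text
clock: 8.15
position: [0.4317, -0.2253, 0.0261]
ee_rot: [0.0, 0.731, 0.682, 0.0]
contact_force: [0.3, 0.0, 0.1]
gripper_width: 1.0
grasp_force: 0.0
clock: 8.73
position: [0.4314, -0.2252, 0.0258]
ee_rot: [0.0, 0.731, 0.682, 0.0]
contact_force: [0.9, 0.1, 2.8]
gripper_width: 0.672
grasp_force: 20.0
[0.684, 0.05, 0.1] [[189. 329.]]
[0.684, 0.13, 0.1] [[161. 274.]]
[0.684, 0.05, 0.12] [[190. 308.]]
[0.684, 0.13, 0.12] [[162. 253.]]
[0.684, 0.13, 0.2] [[168. 166.]]
[0.684, 0.05, 0.2] [[197. 220.]]
```

View pics/gad.png

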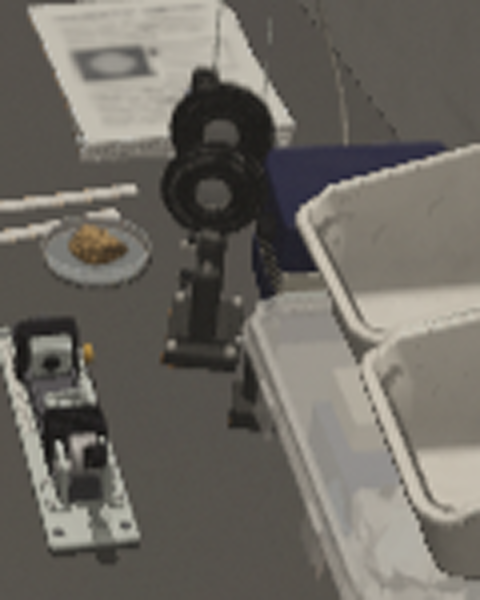

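The picture shows the filter stand at x ≥ 0.69, y ≥ 0.144, clear of the gripper body over the gap. The grip opening is 58.5 mm, so this is sleeve_d. I'll lift it and lay it on the free table behind the rack to regrip it across its width.

```bash
python3 -m crank '[[0,0,-8,0,0.6],[0,0,-18,0,0.6],[0,0,-20,0,0.6],[0,0,-10,0,0.6],[3,14,-4,0,0.6],[6,25,0,0,0.6],[6,25,0,0,0.6],[6,25,0,0,0.6],[4,15,0,0,0.6],[0,0,0,0,0.6],[0,0,0,0,0.6]]' && python3 -m crank '[[0,0,10,0,0.6],[0,0,18,0,0.6],[0,0,18,0,0.6],[0,0,10,0,0.6],[0,0,4,0,0.6],[0,0,2,0,0.6],[0,0,0,0,0.6],[0,0,0,0,0.6]]'
```

```text
clock: 9.65
position: [0.5367, -0.2069, 0.0854]
ee_rot: [-0.0, 0.731, 0.682, -0.0]
contact_force: [-0.2, 0.5, -1.1]
gripper_width: 0.673
grasp_force: 20.0
clock: 10.32
position: [0.5369, -0.2078, 0.024]
ee_rot: [0.0, 0.732, 0.682, 0.0]
contact_force: [-0.3, 0.3, -0.5]
gripper_width: 0.672
grasp_force: 20.0
```

```bash
python3 -m crank '[[0,0,1.5,0,0.6],[0,0,1.5,0,0.6],[0,0,0,0,0.6],[0,0,0,0,0.6]]' && python3 -m crank '[[0,0,0,0,1],[0,0,0,0,1],[0,0,0,0,1],[0,0,0,0,1],[0,0,0,0,1],[0,0,0,0,1]]' && python3 -m crank '[[0,0,-8,0,1],[0,0,-20,0,1],[0,0,-20,0,1],[0,0,-20,-5,1],[0,0,-8,-7,1],[0,0,0,-7,1],[0,0,0,-7,1],[0,0,0,-7,1],[0,0,0,-7,1],[0,0,0,-7,1],[0,0,0,-7,1],[0,0,0,-7,1]]' && python3 -m crank '[[0,0,0,-7,1],[0,0,0,-7,1],[0,0,0,-7,1],[0,0,0,-7,1],[0,0,0,-1,1],[0,0,0,0,1],[0,0,0,0,1]]'
python3 - <<'E'
from h import *
w=get_calibration("wrist");im=read_camera("wrist"); np.savez("w7.npz",im=im,**w)
delta([.537,-.208,.025],np.radians(86.2))
print(proj(w,[[.537,-.208,.028]]))
cv2.imwrite("pics/w7.png",cv2.resize(im[100:300,160:480,::-1],None,fx=2.5,fy=2.5,interpolation=cv2.INTER_CUBIC))
E
```

```text
clock: 10.65
position: [0.537, -0.2075, 0.0209]
ee_rot: [0.0, 0.731, 0.682, 0.0]
contact_force: [-0.1, 0.4, -0.1]
gripper_width: 0.675
grasp_force: 20.0
clock: 11.15
position: [0.5367, -0.2074, 0.0206]
ee_rot: [0.0, 0.731, 0.682, 0.0]
contact_force: [0.4, 0.2, -0.0]
gripper_width: 0.981
grasp_force: 0.0
clock: 12.15
position: [0.5367, -0.2074, 0.0972]
ee_rot: [0.0, 0.281, 0.96, -0.0]
contact_force: [0.2, -0.8, 0.9]
gripper_width: 1.003
grasp_force: 0.0
clock: 12.73
position: [0.5367, -0.2074, 0.0969]
ee_rot: [0.0, 0.036, 0.999, -0.0]
contact_force: [-0.5, 0.4, -0.5]
gripper_width: 1.002
grasp_force: 0.0
tool mm [-0.3 -0.6 71.8]
turn about tool z deg -0.33
tool y angle 85.87087692363758 pos [ 0.53672447 -0.20740405  0.09678221] tilt [ 1.47873930e-04 -7.66277321e-05 -9.99999986e-01]
[[318.7048912  215.01054858]]
```

View pics/w7.png

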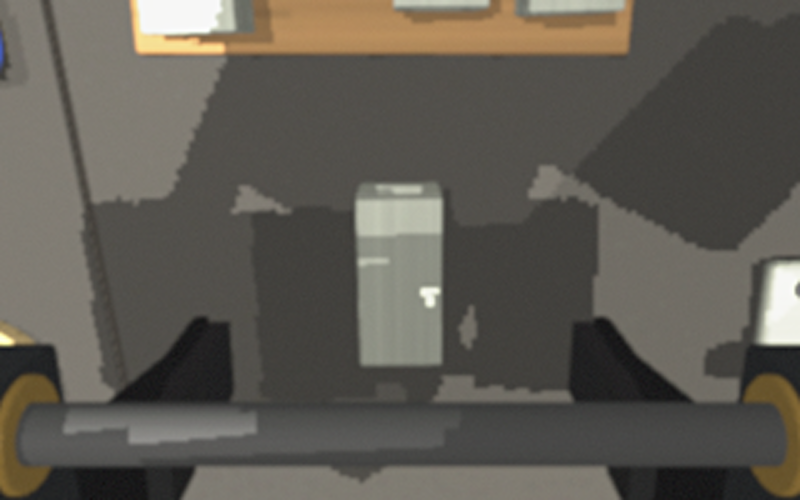

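The sleeve lies level behind the rack, its top at crop x 357–443, y 197–365, between the open fingers. Computing its centre.

```bash
python3 - <<'E'
from h import *
w=dict(np.load("w7.npz"))
C=np.array([(356,197),(443,197),(441.5,365),(359,365)])/2.5+[160,100]
P=ray(w,C,.028);print(P.round(4).tolist(),P.mean(0).round(4),[round(np.linalg.norm(P[i]-P[(i+1)%4]),4) for i in range(4)])
d=(P[2]+P[3]-P[0]-P[1]);print(np.degrees(np.arctan2(d[1],d[0])))
delta(np.r_[P.mean(0)[:2],.0245],np.radians(86.2))
E
```

```text
[[0.5051, -0.2188, 0.028], [0.5072, -0.1908, 0.028], [0.5666, -0.1947, 0.028], [0.5645, -0.2232, 0.028]] [ 0.5359 -0.2069  0.028 ] [np.float64(0.028), np.float64(0.0595), np.float64(0.0286), np.float64(0.0595)]
-3.9720249637910023
tool mm [ 0.9  0.5 72.3]
turn about tool z deg -0.33
tool y angle 85.87087692363758 pos [ 0.53672447 -0.20740405  0.09678221] tilt [ 1.47873930e-04 -7.66277321e-05 -9.99999986e-01]
```

```bash
python3 -m crank '[[0.8,0.5,10,0,1],[0,0,18,0,1],[0,0,20,0,1],[0,0,14,0,1],[0,0,8,0,1],[0,0,2,0,1],[0,0,0,0,0.25],[0,0,0,0,0.25],[0,0,0,0,0.25],[0,0,0,0,0.25],[0,0,0,0,0.25],[0,0,0,0,0.25]]' 25 && python3 -m crank '[[0,0,0,0,0.25],[0,0,0,0,0.25],[0,0,0,0,0.25],[0,0,0,0,0.25],[0,0,0,0,0.25]]'
```

```text
clock: 13.78
position: [0.5363, -0.207, 0.0252]
ee_rot: [0.001, 0.035, 0.999, -0.0]
contact_force: [-0.6, 0.6, 0.2]
gripper_width: 0.632
grasp_force: 0.0
clock: 14.2
position: [0.536, -0.2069, 0.0246]
ee_rot: [0.0, 0.035, 0.999, -0.0]
contact_force: [-0.5, -1.1, 0.6]
gripper_width: 0.321
grasp_force: 25.0
```

```bash
python3 -m crank '[[0,0,-10,0,0.25],[0,0,-25,0,0.25],[0,0,-35,0,0.25],[0,0,-35,0,0.25],[0,0,-20,0,0.25],[-1.5,15,0,0,0.25],[-3.5,30,0,0,0.25],[-3.5,30,0,0,0.25],[-3.5,30,0,0,0.25],[-3.5,30,0,0,0.25],[-3.5,30,0,0,0.25],[-3.5,30,0,0,0.25]]' && python3 -m crank '[[-3.5,30,0,0,0.25],[-3.5,30,0,0,0.25],[-3,30,0,0,0.25],[-1,15,0,4,0.25],[0,0,0,7,0.25],[0,0,0,7,0.25],[0,0,0,7,0.25],[0,0,0,7,0.25],[0,0,0,7,0.25],[0,0,0,7,0.25],[0,0,0,7,0.25],[0,0,0,7,0.25]]' && python3 -m crank '[[0,0,0,7,0.25],[0,0,0,7,0.25],[0,0,0,7,0.25],[0,0,0,7,0.25],[0,0,0,1.4,0.25],[0,0,0,0,0.25],[0,0,0,0,0.25],[0,0,0,0,0.25]]'
python3 - <<'E'
from h import *
delta([.5892,.0899,.09],np.radians(-3.24))
E
```

```text
clock: 15.2
position: [0.571, -0.0115, 0.1488]
ee_rot: [-0.001, 0.035, 0.999, 0.0]
contact_force: [0.2, -0.4, -0.9]
gripper_width: 0.318
grasp_force: 25.0
clock: 16.2
position: [0.5889, 0.0909, 0.1485]
ee_rot: [-0.001, 0.532, 0.846, -0.001]
contact_force: [-0.7, 0.2, -0.3]
gripper_width: 0.316
grasp_force: 25.0
clock: 16.87
position: [0.59, 0.0903, 0.1493]
ee_rot: [-0.0, 0.727, 0.686, -0.0]
contact_force: [-0.1, 0.4, 0.1]
gripper_width: 0.322
grasp_force: 25.0
tool mm [-0.4 -0.7 59.3]
turn about tool z deg -0.06
tool y angle -3.2992575034566247 pos [0.58998744 0.09030144 0.14926091] tilt [-7.61157821e-04  5.81826637e-05 -9.99999709e-01]
```

```bash
python3 -m crank '[[-0.4,-0.7,10,0,0.25],[0,0,20,0,0.25],[0,0,20,0,0.25],[0,0,9,0,0.25],[0,0,0,0,0.25],[0,0,0,0,0.25]]'
python3 - <<'E'
from h import *
delta([.5892,.0899,.0466],np.radians(-3.24))
w=get_calibration("wrist");im=read_camera("wrist"); np.savez("w8.npz",im=im,**w)
print(proj(w,[[.589,.1195,.092],[.589,.1206,.049],[.589,.125,.06]]))
cv2.imwrite("pics/w8.png",cv2.resize(im[120:270,220:420,::-1],None,fx=4,fy=4,interpolation=cv2.INTER_CUBIC))
E
```

```text
clock: 17.37
position: [0.5893, 0.0897, 0.0899]
ee_rot: [-0.001, 0.728, 0.686, -0.001]
contact_force: [-0.3, -0.5, -0.2]
gripper_width: 0.316
grasp_force: 25.0
tool mm [ 0.2 -0.  43.3]
turn about tool z deg -0.16
tool y angle -3.3982088598024895 pos [0.5892947  0.08967077 0.08989789] tilt [-1.47329693e-03  7.41449007e-05 -9.99998912e-01]
[[318.54381576 206.81796745]
 [318.7959242  186.35915555]
 [318.30889665 183.92984092]]
```

View pics/w8.png

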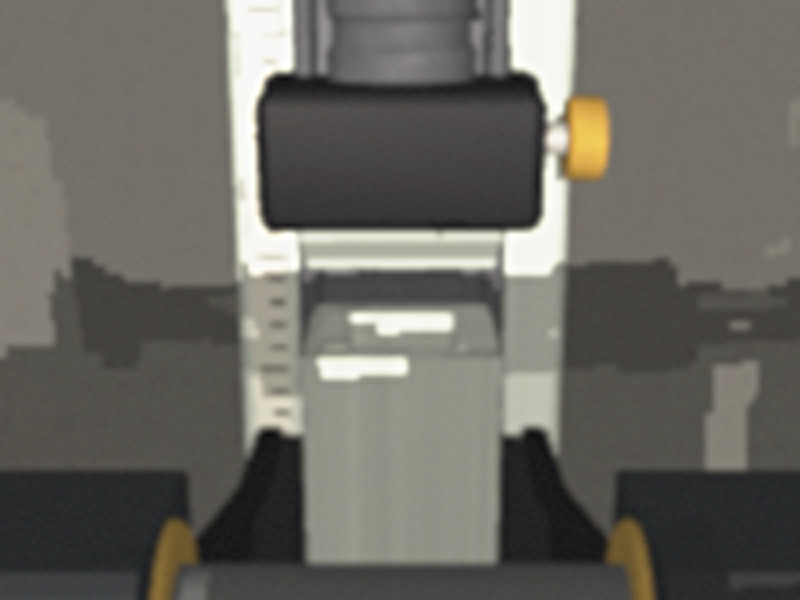

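The sleeve's front end is at crop y 355 (top edge) and 303 (bottom edge). The mount pad's crease is at y ≈ 268, and both are centred sideways at x ≈ 402. Comparing their distances along the beam.

```bash
python3 - <<'E'
from h import *
w=dict(np.load("w8.npz"))
for n,r,z in (("sleeve top",355,.0933),("sleeve bot",303,.0653),("mount crease",267,.049),("mount pad top",230,.060)):
    print(n,ray(w,(220+402/4,120+r/4),z).round(4))
g=cv2.cvtColor(w["im"],cv2.COLOR_RGB2GRAY); print(g[176:214,312].tolist(),g[176:214,330].tolist())
E
```

```text
sleeve top [[0.59   0.1187 0.0933]]
sleeve bot [[0.5901 0.1183 0.0653]]
mount crease [[0.5902 0.1202 0.049 ]]
mount pad top [[0.5907 0.1293 0.06  ]]
[46, 120, 211, 227, 201, 177, 173, 177, 203, 233, 217, 136, 77, 68, 71, 72, 73, 71, 71, 85, 110, 150, 225, 244, 223, 158, 141, 142, 145, 145, 138, 132, 149, 212, 242, 245, 246, 221] [38, 97, 183, 213, 198, 177, 173, 176, 205, 235, 214, 130, 72, 69, 72, 72, 71, 72, 72, 87, 112, 151, 224, 246, 247, 247, 223, 159, 143, 145, 141, 135, 131, 136, 143, 145, 146, 144]
```

```bash
python3 -m crank '[[0.8,0,6,0.1,0.25],[0,0,8,0,0.25],[0,0,6,0,0.25],[0,0,3,0,0.25],[0,0,0,0,0.25]]' && python3 -m crank '[[0,0,3,0,0.25],[0,0,4,0,0.25],[0,0,4,0,0.25],[0,0,3,0,0.25],[0,0,0,0,0.25],[0,0,0,0,0.25]]'
```

```text
clock: 17.83
position: [0.589, 0.0905, 0.0666]
ee_rot: [-0.001, 0.728, 0.685, -0.001]
contact_force: [0.7, -0.2, -1.2]
gripper_width: 0.318
grasp_force: 25.0
clock: 18.33
position: [0.5895, 0.0905, 0.0533]
ee_rot: [-0.0, 0.728, 0.685, -0.0]
contact_force: [-0.6, 0.2, -0.9]
gripper_width: 0.321
grasp_force: 25.0
```

```bash
python3 -m crank '[[0,0,2,0,0.25],[0,0,2,0,0.25],[0,0,1.5,0,0.25],[0,0,0,0,0.25],[0,0,0.7,0,0.25],[0,0,0,0,0.25],[0,0,0,0,0.25]]'
```

```text
clock: 18.92
position: [0.5897, 0.0905, 0.0474]
ee_rot: [-0.0, 0.728, 0.685, 0.0]
contact_force: [0.9, -0.3, -0.3]
gripper_width: 0.318
grasp_force: 25.0
```

```bash
python3 -m crank '[[0,0,0.8,0,0.25],[0,0,0,0,0.25],[0,0,0,0,0.25]]' && python3 -m crank '[[0,0,0,0,0.5],[0,0,0,0,0.5],[0,0,0,0,0.5],[0,0,0,0,0.5],[0,0,-8,0,0.5],[0,0,-25,0,0.5],[0,0,-25,0,0.5],[0,0,-25,0,0.5],[0,0,-20,0,0.5],[0,0,-7,0,0.5],[0,0,0,0,0.5],[0,0,0,0,0.5]]'
python3 - <<'E'
from h import *
w=get_calibration("wrist");im=read_camera("wrist"); np.savez("w9.npz",im=im,**w)
p=proj(w,[[.589,.09,.05],[.589,.1206,.049]]);print(p)
# dark gap row between mount and sleeve, left/right sleeve edges
g=cv2.cvtColor(im,cv2.COLOR_RGB2GRAY).astype(int); u=int(p[0,0]);v=int(p[1,1])
print(v-10,g[v-10:v+14,u-6].tolist())
cv2.imwrite("pics/w9.png",cv2.resize(im[v-60:v+90,u-100:u+100,::-1],None,fx=4,fy=4,interpolation=cv2.INTER_CUBIC))
E
```

```text
clock: 19.17
position: [0.5898, 0.0905, 0.0466]
ee_rot: [0.0, 0.728, 0.685, 0.0]
contact_force: [-0.9, 0.8, -0.3]
gripper_width: 0.314
grasp_force: 25.0
clock: 20.17
position: [0.5894, 0.0905, 0.1565]
ee_rot: [0.0, 0.728, 0.685, -0.0]
contact_force: [-0.3, -0.4, -0.7]
gripper_width: 0.505
grasp_force: 0.0
[[320.8640696  201.49918809]
 [318.86535694 170.13559045]]
160 [52, 45, 107, 203, 226, 200, 174, 174, 201, 229, 208, 187, 241, 248, 246, 246, 246, 246, 246, 246, 246, 246, 246, 245]
```

View pics/w9.png

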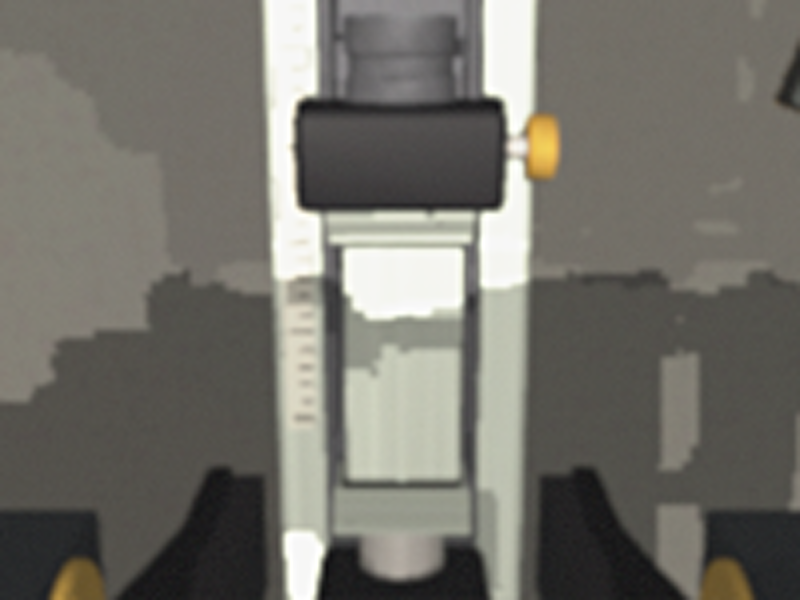

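The sleeve lies in the bed, straight and between both pads (crop 340–465 × 243–485). Now I'll locate the lever handle from the stored views by dark mask and ray casting.

```bash
python3 - <<'E'
from h import *
for f in("w2","w3","w4"):
    w=dict(np.load(f+".npz")); g=cv2.cvtColor(w["im"],cv2.COLOR_RGB2GRAY)
    u,v=proj(w,[[.581,-.06,.085]])[0].astype(int); x0=max(u-45,0)
    s=g[v-18:v+18,x0:u+45]; m=(s<42).astype(np.uint8)
    n,l,st,c=cv2.connectedComponentsWithStats(m)
    print(f,"cam",(-w["R"].T@w["t"]).round(3),"guess",u,v)
    for i in range(1,n):
        if st[i,4]>60:
            x,y,ww,h,a=st[i]; x+=x0;y+=v-18
            print([int(k) for k in(x,y,ww,h,a)],"left@.0916",ray(w,(x-.5,y+h/2),.0916).round(4)[0],"mid@.084",ray(w,(x+ww/2,y+h/2),.084).round(4)[0],"right@.069",ray(w,(x+ww,y+h/2),.069).round(4)[0])
E
```

```text
w2 cam [0.539 0.052 0.404] guess 223 155
[204, 148, 35, 12, 295] left@.0916 [ 0.5788 -0.0797  0.0916] mid@.084 [ 0.5798 -0.0621  0.084 ] right@.069 [ 0.5817 -0.0462  0.069 ]
w3 cam [0.514 0.088 0.322] guess 154 194
[125, 183, 53, 20, 484] left@.0916 [ 0.5773 -0.0816  0.0916] mid@.084 [ 0.5795 -0.063   0.084 ] right@.069 [ 0.5836 -0.0473  0.069 ]
w4 cam [0.514 0.058 0.321] guess 187 195
[159, 183, 50, 21, 590] left@.0916 [ 0.5771 -0.0814  0.0916] mid@.084 [ 0.5793 -0.0632  0.084 ] right@.069 [ 0.5835 -0.0472  0.069 ]
```

```bash
python3 -m crank '[[-12,0,0,0,0.5],[-28,0,0,0,0.5],[-30,0,0,0,0.5],[-30,0,0,0,0.5],[-28,0,0,0,0.5],[-18,0,0,0,0.5],[-6.5,-0.5,0,0,0.5],[0,0,0,0,0.5],[0,0,0,0,0.5]]'; python3 - <<'E'
from h import *
delta([.5803,-.0622,.082],np.radians(-3.24))
w=get_calibration("wrist");im=read_camera("wrist");g=cv2.cvtColor(im,cv2.COLOR_RGB2GRAY)
u,v=proj(w,[[.5803,-.062,.084]])[0].astype(int); print(u,v)
for r in range(v-12,v+13,4): print(r,g[r,u-24:u+25:1].tolist())
E
```

```text
clock: 20.97
position: [0.5791, -0.0616, 0.1556]
ee_rot: [-0.001, 0.729, 0.685, -0.0]
contact_force: [-0.2, 0.3, 1.0]
gripper_width: 0.5
grasp_force: 0.0
tool mm [-0.6  1.4 73.6]
turn about tool z deg -0.33
tool y angle -3.568183424848377 pos [ 0.57912826 -0.06156156  0.15564069] tilt [-0.00201331  0.00109654 -0.99999737]
323 213
201 [186, 184, 181, 181, 182, 180, 181, 183, 182, 181, 178, 180, 183, 180, 145, 79, 31, 26, 29, 31, 28, 32, 27, 29, 31, 29, 30, 27, 28, 23, 69, 139, 175, 178, 174, 175, 176, 177, 178, 178, 178, 176, 173, 175, 176, 175, 174, 174, 174]
205 [77, 75, 77, 76, 76, 75, 75, 76, 76, 76, 75, 74, 77, 74, 62, 38, 30, 28, 31, 31, 31, 29, 30, 29, 30, 32, 31, 28, 29, 29, 33, 53, 70, 76, 75, 75, 75, 75, 75, 76, 75, 74, 74, 75, 74, 75, 75, 75, 74]
209 [74, 72, 73, 74, 73, 72, 73, 74, 74, 73, 72, 73, 74, 67, 54, 40, 35, 37, 39, 38, 36, 38, 39, 38, 38, 38, 39, 39, 38, 37, 40, 48, 63, 72, 72, 73, 71, 74, 72, 72, 73, 73, 74, 72, 74, 72, 71, 71, 73]
213 [73, 71, 72, 71, 72, 74, 73, 71, 73, 72, 73, 73, 74, 72, 58, 36, 25, 26, 30, 29, 26, 24, 27, 27, 28, 27, 27, 27, 24, 26, 29, 50, 68, 73, 73, 72, 74, 72, 71, 72, 72, 73, 73, 73, 73, 73, 73, 72, 72]
217 [70, 71, 72, 71, 73, 73, 71, 73, 73, 71, 73, 72, 72, 67, 50, 38, 29, 31, 30, 30, 33, 28, 30, 31, 26, 28, 28, 30, 29, 31, 32, 44, 62, 73, 73, 73, 72, 73, 72, 73, 71, 72, 72, 72, 73, 73, 73, 72, 73]
221 [72, 73, 73, 73, 72, 72, 72, 72, 73, 71, 71, 72, 73, 70, 55, 35, 28, 32, 30, 32, 28, 32, 29, 31, 30, 31, 31, 30, 31, 32, 32, 49, 65, 72, 73, 72, 72, 72, 72, 74, 71, 73, 70, 72, 73, 74, 72, 72, 71]
225 [72, 73, 72, 73, 71, 73, 74, 71, 73, 73, 74, 73, 72, 69, 55, 36, 27, 28, 30, 27, 28, 31, 27, 26, 29, 28, 28, 29, 25, 29, 30, 42, 60, 72, 72, 72, 71, 72, 72, 72, 73, 72, 72, 73, 72, 73, 73, 72, 72]
```

```bash
python3 -m crank '[[-0.5,1,10,-0.3,0.5],[0,0,20,0,0.5],[0,0,20,0,0.5],[0,0,15,0,0.5],[0,0,7,0,0.5],[0,0,1,0,0.5],[0,0,0,0,0.5]]' && python3 -m crank '[[0,0,0,0,0.05],[0,0,0,0,0.05],[0,0,0,0,0.05],[0,0,0,0,0.05],[0,0,0,0,0.05],[0,0,0,0,0.05],[0,0,0,0,0.05],[0,0,0,0,0.05]]' 15
```

```text
clock: 21.6
position: [0.5807, -0.0614, 0.083]
ee_rot: [-0.0, 0.726, 0.687, -0.0]
contact_force: [0.1, -0.3, 0.7]
gripper_width: 0.501
grasp_force: 0.0
clock: 22.27
position: [0.5805, -0.0624, 0.084]
ee_rot: [-0.0, 0.727, 0.687, -0.0]
contact_force: [-2.2, -0.1, 3.5]
gripper_width: 0.159
grasp_force: 15.0
```

```bash
python3 -m crank '[[2.8,0,-2.3,0,0.05],[2.9,0,-2.1,0,0.05],[2.8,0,-2,0,0.05],[2.9,0,-1.9,0,0.05],[6.2,0,-3.2,0,0.05],[6.4,0,-2.5,0,0.05],[6.8,0,-1.8,0,0.05],[6.8,0,-1,0,0.05],[0,0,0,0,0.05]]' && python3 -m crank '[[6.9,0,-0.3,0,0.05],[6.9,0,0.3,0,0.05],[6.8,0,1,0,0.05],[6.8,0,1.8,0,0.05],[0,0,0,0,0.05]]'
```

```text
clock: 23.02
position: [0.5826, -0.0244, 0.1004]
ee_rot: [0.0, 0.726, 0.687, -0.001]
contact_force: [-2.4, -1.9, 0.7]
gripper_width: 0.158
grasp_force: 15.0
clock: 23.43
position: [0.5842, 0.003, 0.0972]
ee_rot: [-0.0, 0.726, 0.687, -0.0]
contact_force: [-0.4, -2.9, -1.3]
gripper_width: 0.158
grasp_force: 15.0
```

```bash
python3 -m crank '[[6.4,0,2.5,0,0.05],[6.2,0,3.2,0,0.05],[3,0,2,0,0.05],[3,0,2.1,0,0.05],[0,0,0,0,0.05],[0,0,0,0,0.05]]' && python3 -m crank '[[3,0,2.3,0,0.05],[3,0,2.5,0,0.05],[0,0,0,0,0.05],[0,0,0,0,0.05]]'
```

```text
clock: 23.93
position: [0.5853, 0.0216, 0.0874]
ee_rot: [-0.0, 0.727, 0.687, 0.0]
contact_force: [-1.8, -0.6, -1.6]
gripper_width: 0.157
grasp_force: 15.0
clock: 24.27
position: [0.5856, 0.0266, 0.0833]
ee_rot: [0.0, 0.726, 0.687, -0.001]
contact_force: [-3.4, -5.3, 5.1]
gripper_width: 0.159
grasp_force: 15.0
```

```bash
python3 -m crank '[[1.5,0,1.4,0,0.05],[1,0,1,0,0.05],[0,0,0,0,0.05],[0,0,0,0,0.05]]'
```

```text
clock: 24.6
position: [0.5857, 0.0273, 0.0826]
ee_rot: [0.001, 0.726, 0.688, -0.002]
contact_force: [-7.2, -11.0, 15.5]
gripper_width: 0.156
grasp_force: 15.0
```

The lever is on its stop: force is up sharply and travel is 89.7 mm against 89.6 expected. I'll unload, release and rise clear.

```bash
python3 -m crank '[[-0.8,0,-0.9,0,0.05],[0,0,0,0,0.5],[0,0,0,0,0.5],[0,0,0,0,0.5],[0,0,0,0,0.5],[0,0,0,0,0.5],[0,0,-10,0,0.5],[0,0,-25,0,0.5],[0,0,-30,0,0.5],[0,0,-25,0,0.5],[0,0,-10,0,0.5],[0,0,0,0,0.5]]' && python3 -m crank '[[0,0,0,0,0.5],[0,0,0,0,0.5]]'
python3 - <<'E'
from h import *
w=get_calibration("wrist");im=read_camera("wrist");np.savez("w10.npz",im=im,**w); g=cv2.cvtColor(im,cv2.COLOR_RGB2GRAY)
p=proj(w,[[.5855,.0217,.0875],[.589,.0614,.05],[.589,.1204,.05]]).round(1);print(p)
u=int(p[1,0]); print([ (r,int(g[r,u+4])) for r in range(80,245,2)])
m=((g<42)*255).astype(np.uint8);n,l,st,c=cv2.connectedComponentsWithStats(m)
for i in range(1,n):
    if st[i,4]>80 and 280<c[i,0]<360: print(st[i].tolist(),c[i].round(1))
E
```

```text
clock: 25.6
position: [0.588, 0.0289, 0.1847]
ee_rot: [0.003, 0.727, 0.687, 0.002]
contact_force: [0.1, -0.5, 0.1]
gripper_width: 0.498
grasp_force: 0.0
clock: 25.77
position: [0.5848, 0.0291, 0.1801]
ee_rot: [-0.001, 0.727, 0.687, -0.001]
contact_force: [-1.0, -0.8, 0.3]
gripper_width: 0.497
grasp_force: 0.0
[[322.8 213. ]
 [323.9 163.7]
 [320.6 102.4]]
[(80, 89), (82, 91), (84, 89), (86, 89), (88, 89), (90, 65), (92, 134), (94, 221), (96, 189), (98, 168), (100, 214), (102, 229), (104, 247), (106, 246), (108, 246), (110, 246), (112, 246), (114, 246), (116, 246), (118, 246), (120, 246), (122, 246), (124, 245), (126, 245), (128, 245), (130, 245), (132, 245), (134, 245), (136, 245), (138, 245), (140, 245), (142, 244), (144, 244), (146, 244), (148, 244), (150, 244), (152, 244), (154, 244), (156, 244), (158, 243), (160, 244), (162, 244), (164, 200), (166, 207), (168, 207), (170, 206), (172, 214), (174, 245), (176, 218), (178, 201), (180, 202), (182, 161), (184, 42), (186, 30), (188, 30), (190, 32), (192, 30), (194, 31), (196, 32), (198, 30), (200, 29), (202, 29), (204, 28), (206, 27), (208, 29), (210, 29), (212, 29), (214, 32), (216, 33), (218, 33), (220, 40), (222, 47), (224, 38), (226, 40), (228, 44), (230, 150), (232, 174), (234, 164), (236, 155), (238, 149), (240, 140), (242, 189), (244, 191)]
[301, 180, 42, 49, 1316] [321.6 200.9]
[0, 236, 640, 164, 55472] [295.7 342. ]
```

```bash
python3 - <<'E'
from h import *
w=dict(np.load("w10.npz"))
for a in(40,34,28):
    t=np.radians(a);d=np.array([np.sin(t),np.cos(t)]);n=np.array([-d[1],d[0]])
    P=[(L*d+k*n) for L in(41,81) for k in(8,-8)]
    print(a,[proj(w,[[.585,-.018+s/1e3,.04+z/1e3]])[0,1].round(1) for s,z in P])
g=cv2.cvtColor(w["im"],cv2.COLOR_RGB2GRAY)
for r in range(178,236,3): 
    x=np.where(g[r,285:360]<45)[0]; print(r,(x.min()+285,x.max()+285,len(x)) if len(x) else None,end=" ")
E
```

```text
40 [np.float64(228.0), np.float64(212.8), np.float64(213.9), np.float64(196.7)]
34 [np.float64(232.5), np.float64(216.6), np.float64(223.8), np.float64(205.5)]
28 [np.float64(236.9), np.float64(220.7), np.float64(233.9), np.float64(215.0)]
178 None 181 (np.int64(303), np.int64(339), 15) 184 (np.int64(302), np.int64(340), 29) 187 (np.int64(301), np.int64(341), 41) 190 (np.int64(301), np.int64(342), 42) 193 (np.int64(301), np.int64(342), 39) 196 (np.int64(301), np.int64(341), 41) 199 (np.int64(301), np.int64(341), 31) 202 (np.int64(301), np.int64(342), 42) 205 (np.int64(301), np.int64(341), 32) 208 (np.int64(301), np.int64(341), 41) 211 (np.int64(301), np.int64(341), 37) 214 (np.int64(301), np.int64(341), 41) 217 (np.int64(310), np.int64(338), 24) 220 (np.int64(315), np.int64(327), 13) 223 (np.int64(315), np.int64(327), 13) 226 (np.int64(316), np.int64(327), 12) 229 (np.int64(356), np.int64(359), 4) 232 (np.int64(285), np.int64(359), 6) 235 (np.int64(285), np.int64(359), 6)
```

The handle's lower end is at row 228, which matches 40° (fully over). The sleeve is held with no gap at either end, so I'm handing in.

```bash
python3 -c "
from workcell import *
print(close_job())"
```

```text
the job is handed in; nothing more can be done
None
```

I put sleeve_d (59 mm, for a measured gap of 61.3 mm) in the bed, swung the cam lever fully over to hold it between nose and lens mount, let go of everything and handed the job in at about 26 s; no verdict was returned.

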